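# Hang up the drain basket and snap the tub's lid on

## Task

Close up the steel tub for storage: lift the wire drain basket out of it and hang it by its handle on the hook of the stand, then take the lid that fits (the wider of the two white lids on the sloping rack) and press it onto the tub until it snaps home, flat all round. Leave the tub standing about where it is, the narrow lid in the rack, and everything else on the counter undisturbed.

Things in the scene. Friction and masses are not known exactly. Their poses are not given: they have to be found in the camera images.
- tub_rim (a point): The open rectangular stainless steel tub, loose, about 0.7 kg, 160 mm long (its x), 112 mm wide (its y), 75 mm high, mouth 144 by 96 mm clear. This point is the centre of its mouth, level with the top of the 8 mm thick rolled rim; z up.
- tub: The same tub; origin at the centre of its underside. A sprung catch (rounded steel bar 12 mm thick, 48 mm long) stands 4.5 mm out of the middle of each long side, its centre 8.5 mm below the rim top; it gives way inward and springs out into the lid's window.
- basket_center (a point): The wire drain basket, loose, about 0.22 kg, stands in the tub: 128 mm long (x), 80 mm wide (y), sides 60 mm high; a rigid arch handle runs along its x, 150 mm high over all. This point is half-way up, 75 mm above its underside; z up.
- basket_bar (a point): Centre of the basket handle's straight top bar, 69 mm above basket_center. The bar runs along basket x, 126 mm long with about 114 mm free between the two uprights, 10 mm thick (y), 12 mm high; 78 mm of open height lie between the bar and the basket's rim.
- basket: The same basket; origin at the centre of its underside.
- hook_saddle (a point): Lowest point of the hook on the fixed stand, on top of the 8 mm round wire, 237 mm above the counter; a bar rests here with its centre 6 mm higher. The wire runs from the post (80 mm away in the stand's +x, 16 mm thick, top 255 mm above the counter) towards -x and turns up beyond the saddle: its tip is 22 mm farther in -x and 25 mm higher. z up.
- hook_stand: The same stand; origin under the post on the counter, base plate 100 by 130 by 12 mm.
- lid_center (a point): The lid that fits the tub: white plastic, loose, about 0.15 kg, 170 mm long (x), 122 mm wide (y), 56 mm high over its handle. This point is its centre, 28 mm above the skirt's lower edge; z points out of its top. It lies in either bay of the rack, tilted 35 degrees: its z leans to the rack's -x, its +x points up the slope. Home on the tub, this point is 10 mm above tub_rim, axes parallel, either way round.
- lid_bar (a point): Centre of the lid's steel handle bar, 22 mm from lid_center along lid z: 82 mm long (lid x), 10 mm thick (y), 12 mm high, 22 mm clear above the flat top, on two 10 mm posts at its ends.
- lid: The same lid; origin at the centre of the skirt's lower edge. Flat top 22 mm above it; 18 mm deep skirt of 3 mm wall (inside 164 by 116 mm) with a window in each long side for the catch. Before snapping it rests on the catches about 17 mm above home; snapping takes some 10 to 15 N straight down.
- narrow_lid_center (a point): The other white lid, 170 by 92 mm, for another tub, in the other bay; centre as for lid_center. Leave it.
- rack: Fixed dark steel draining rack, 160 by 284 mm, 130 mm high at its far edge, with two bays side by side along its y (140 mm apart) sloping 35 degrees, low edge towards its -x. Origin on the counter under its centre.
- oil_bottle: Bystander, to be left alone: amber glass bottle, 56 mm thick, 160 mm high; origin at the centre of its underside.
- jar: Bystander, to be left alone: pale plastic jar with steel cap, 68 mm thick, 95 mm high; origin at the centre of its underside.
- tart_tins: Bystander, to be left alone: stack of foil tart tins, 94 mm across, 44 mm high; origin at the centre of its underside.
- bowl: Bystander, to be left alone: steel bowl, 110 mm across, 50 mm high; origin at the centre of its underside.
- measure: Bystander, to be left alone: steel measuring cup, 72 mm across, 80 mm high; origin at the centre of its underside.
- pastry_brush: Bystander, to be left alone: pastry brush, 200 mm long, lying flat; origin at the centre of its underside.
Not all that is in view belongs to the job. Leave any green look-alike of the lid alone.

How it is judged (in metres and radians):
On the way, in this order (a step that is already met when the one before it is completed fails the run):
1. the basket hangs by its handle on the hook, let go (horizontal distance between basket_bar and hook_saddle below 0.03 m and z of basket_bar in the frame of hook_saddle between -0.005 and 0.02 m and contact force between basket and hook_stand above 0.5 N and angle between basket_center's own z axis and vertical below 0.35 rad and contact force between basket and the fingers below 0.1 N and linear speed of basket below 0.15 m/s), for 0.3 s.
2. the wide lid is snapped home on the tub (z of lid_center in the frame of tub_rim below 0.0125 m and horizontal distance between lid_center and tub_rim below 0.006 m and angle between the z axis of lid and the z axis of tub, either way round below 0.04 rad and angle between the x axis of lid and the x axis of tub, either way round below 0.06 rad and angle between tub_rim's own z axis and vertical below 0.06 rad), for 0.2 s.
At the end, for the whole second after the job is handed in: Basket hangs still on the hook by its bar (within 30 mm of the saddle, upright to 20 degrees); wide lid home on the tub (2.5 mm, 6 mm sideways, level to 0.04 rad, square to 0.06 rad); tub upright within 60 mm and narrow lid within 40 mm of their starts; all released (all of step 1 and all of step 2 and distance of tub_rim from where it was at the start of the episode below 0.06 m and height (world z) of tub below 0.005 m and linear speed of lid below 0.03 m/s and contact force between lid and the fingers below 0.1 N and distance of narrow_lid_center from where it was at the start of the episode below 0.04 m); the robot touches nothing.
It fails at once if a bystander on the counter is shifted by more than 50 mm or knocked over (distance of any of oil_bottle, jar, tart_tins, bowl, measure, pastry_brush from where it was at the start of the episode above 0.05 m or angle between any of oil_bottle, jar, tart_tins, bowl, measure's own z axis and vertical above 0.6 rad).
It fails at once if the tub is tipped by more than 20 degrees (angle between tub_rim's own z axis and vertical above 0.35 rad).
It also fails if it takes over 64 s, if anything falls off the work surface, if the arm or the gripper's body presses on something with over 40 N, if the wrist force passes 120 N, or if a joint passes its speed limit or range.

## Robot

A 6-joint arm with a two-finger parallel gripper is mounted at the origin on the work surface. World frame = base frame: x ahead of the robot, y to its left, z up, the work surface at z = 0. Lengths are in mm, angles in rad, forces in N, time in s.
With the tool pointing down it reaches from about 350 to 975 mm from the base axis. Payload 7.1 kg.
Tool frame: the origin (TCP) lies at the centre of the arm's flange, where the gripper is bolted on; the fingertips stand 182 mm ahead of it and the grasp point (between the pads) lies 163 mm ahead of it; x points along the fingers, y is the direction in which the jaws open and shut, and the axes are right-handed (so a half turn about x gives the same grasp; the last joint's range is limited). The gripper opens to 88 mm and grips with 3 to 60 N. Pads are 20 mm wide; open, the fingers measure 115 mm over their backs; the gripper's body (75 mm by 178 mm) begins 61 mm behind the grasp point.
Start: joints at [-1.167, 0.423, 1.63, -0, 1.089, -0.019], TCP at [256.463, -569.941, 404.675] pointing down, gripper open.
Joint ranges: [-3, 3], [-0.9, 2.11], [0.09, 2.58], [-1.31, 4.45], [0.11, 2.69], [-2.54, 2.54]. Speed limits (rad/s): [2.39, 2.39, 3.01, 3.14, 3.14, 3.14].

## Interface

Orientations are given as a rotation vector (axis times angle).
In Python, from workcell import readout, viewer, workorder, models gives the robot as it stands. The module is installed in compiled form; this text tells all that it offers.
- The arm moves only by the tool apply_moves, never from a script. Its argument "commands" is a list that holds one entry, the list of rows, each a list of 4 numbers: the shift along the world's x, y, z in m, then the turn about the world's z in rad. A call has 1 to 8 rows; each row is the pose to reach, as a shift and turn from the pose commanded when the call began; what a row does not reach only later rows make up. A row lasts 1/8 s, in which the tool goes at most 62.5 mm and 10.7 degrees, less where a joint would pass 70% of its speed; a pose out of reach is approached as far as the arm can. A call with a gripper value outside its range is refused whole. "gripper" is the finger opening in m, from 0 to 0.0878, set as the call begins (left out, the last holds). The fingers move at their own pace and stop on an object; the grip force is fixed at half the most. Time passes only in rows, so rows that repeat a pose let the fingers close. It gives the time, the measured TCP pose, the force and the opening at its end, in the units of the state.
- readout.get_obs(): the state, without advancing time (a new reading comes with each control period).
- viewer.get_image(name): name is "side" or "top"; returns a dict with "color" (400x640x3 uint8, red, green, blue), "vertical_fov" (degrees; the focal length in pixels is half the picture's height over the tangent of half this angle, whatever the lens; pixels are square), "cx", "cy" (the principal point, pixels), "D" ([k1, k2, p1, p2, k3] as OpenCV has them; the pictures are not rectified), "rvec" (rotation vector, rad) and "tvec" (3), from world to camera coordinates, as OpenCV has them. Camera axes: x right, y down, z forward; pixel columns grow to the right and rows downward; lengths in mm; the calibration is good to about 2 mm. A picture is of the moment at which its call begins. There is no depth.
- workorder.close_job(): hands the job in, once; it reports no verdict.
Trained networks look in the newest picture that a camera, given by its name, has taken for a name from the list of things; names that differ only in an ending like _2 or _b are one class to them, and where a whole thing is asked for, a point or a joint stands for the part that bears it (a point fixed in the world has none). Each returns a list of dicts, best first, with "conf" (0 to 1); they miss things now and then, are a little off and sometimes report something else, mostly with a low value. They report only what shows in the picture. A call takes as long as a camera call. They do not tell look-alikes from the thing itself.
- models.search_frame(camera, label): "position" ([x, y, z] in mm, in world coordinates, good to about 4 mm: the middle of the surface that is visible of it).
- models.place_of(camera, label): "position" ([x, y, z] in mm, in world coordinates, good to about 4 mm: a listed point, or the origin of a listed thing).
The state is a dict: "t": time; "qpos": joint angles; "qvel": joint speeds; "joint_torque": joint torques, N m; "ee_pos": TCP position; "orientation": TCP orientation; "ft_force": force on the tool from outside, world axes, zero at the start; "moment": the same for the moment, N m; "width": finger opening in mm.
Only numpy, scipy, OpenCV 4.12 (cv2) and the standard library are available. Lean on these libraries where they do the work, as an engineer would, in place of code of your own. Each camera call takes 0.05 s, during which the arm holds its last target.

## Working session

There is one attempt and no reset: what is moved stays moved. The work goes in short steps, Python scripts to look and compute and a tool call to move; the robot and the scene stay as the last step left them, time stands still between calls to the robot, and variables do not carry over. Pictures are saved under pics/ and viewed, and the job is handed in when it is done.

Besides the shell and the picture viewer there is one more tool, called as a command line: name --argument value ..., lists and objects as JSON in quotes. apply_moves: Moves the arm, as the interface text tells. Its arguments: {"type":"object","properties":{"commands":{"type":"array","items":{"type":"array","items":{"type":"array","items":{"type":"number"}}}},"gripper":{"type":"number"}},"required":["commands"]}

```bash
mkdir -p pics; python3 - <<'E'
from workcell import readout, viewer, models
import cv2
o=readout.get_obs(); print({k:o[k] for k in('t','ee_pos','orientation','width')})
for c in('side','top'):
    im=viewer.get_image(c); cv2.imwrite(f'pics/{c}0.png',im['color'][:,:,::-1])
    print(c,im['vertical_fov'],im['cx'],im['cy'],im['D'],im['rvec'],im['tvec'])
    for n in ['tub_rim','tub','basket_center','basket_bar','hook_saddle','hook_stand','lid_center','lid_bar','narrow_lid_center','rack','oil_bottle','jar','tart_tins','bowl','measure','pastry_brush']:
        print(c,n,[([round(float(v)) for v in d['position']],round(d['conf'],2)) for d in models.place_of(c,n)[:3]])
E
```

```text
{'t': 0.0, 'ee_pos': array([ 256.34716263, -569.69282674,  403.89417803]), 'orientation': array([ 1.98835082,  0.4282737 , -1.98899191]), 'width': 87.79713823516275}
side 47.81860873865197 317.5905391936352 209.76185759509002 [-0.07771685  0.          0.          0.          0.        ] [ 0.45345988 -2.72565017  1.19593787] [ 513.95446593  233.37387887 1477.15130556]
side tub_rim [([568, 9, 76], 0.65), ([501, -245, 114], 0.39)]
side tub [([573, 16, 2], 0.61), ([586, -129, -1], 0.31)]
side basket_center [([571, 11, 81], 0.56)]
side basket_bar [([568, 11, 149], 0.74)]
side hook_saddle [([613, 287, 238], 0.74), ([571, 14, 2], 0.66), ([516, -321, -3], 0.18)]
side hook_stand [([642, 361, -3], 0.93), ([518, -250, 95], 0.38)]
side lid_center [([240, -391, 27], 0.76), ([513, -250, 94], 0.61)]
side lid_bar [([503, -247, 113], 0.97), ([243, -390, 47], 0.71)]
side narrow_lid_center [([475, -378, 95], 0.63)]
side rack [([516, -323, -2], 0.58)]
side oil_bottle [([717, -28, -2], 0.95)]
side jar [([584, -132, -2], 0.75)]
side tart_tins [([413, 60, -3], 0.62)]
side bowl [([770, 180, 2], 0.68)]
side 
[... 407 characters left out ...]
nter [([566, 14, 80], 0.72), ([586, -127, 0], 0.18)]
top basket_bar [([566, 9, 146], 0.61)]
top hook_saddle [([610, 286, 237], 0.8), ([411, 56, 0], 0.72)]
top hook_stand [([646, 357, 2], 0.65)]
top lid_center [([246, -390, 30], 0.72)]
top lid_bar [([507, -243, 112], 0.96), ([245, -387, 53], 0.8)]
top narrow_lid_center [([474, -377, 98], 0.85)]
top rack [([511, -317, 0], 0.91)]
top oil_bottle [([711, -30, 2], 0.84)]
top jar [([588, -128, -2], 0.57), ([612, 287, 237], 0.35), ([366, 311, 2], 0.29)]
top tart_tins [([413, 58, -1], 0.73), ([517, -249, 97], 0.34), ([532, -254, 74], 0.31)]
top bowl [([767, 182, 0], 0.77)]
top measure [([368, 310, 1], 0.91)]
top pastry_brush [([359, -184, -1], 0.57)]
```

View pics/side0.png

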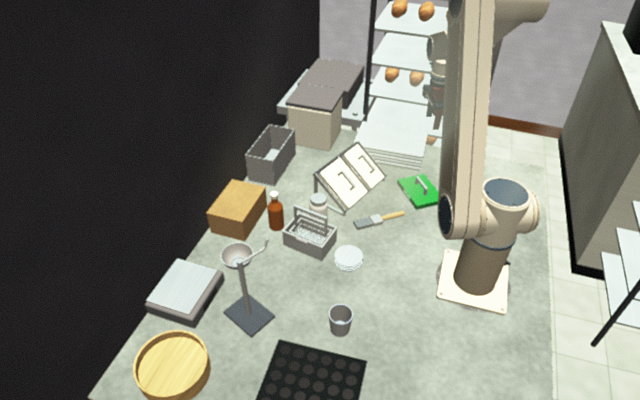

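View pics/top0.png

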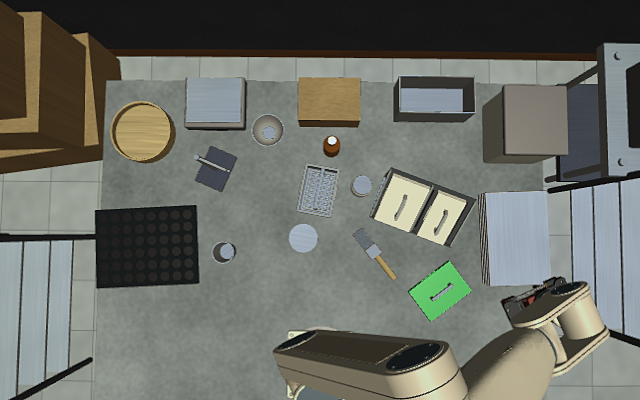

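```bash
cat > h.py <<'E'
import numpy as np, cv2
from workcell import readout, viewer, models
def cam(im):
    f=200/np.tan(np.radians(im['vertical_fov'])/2)
    K=np.array([[f,0,im['cx']],[0,f,im['cy']],[0,0,1.]])
    return K,np.array(im['D'],float),np.array(im['rvec'],float),np.array(im['tvec'],float)
def proj(im,P):
    K,D,r,t=cam(im); return cv2.projectPoints(np.array(P,float).reshape(-1,3),r,t,K,D)[0][:,0]
def ray(im,uv,z):
    K,D,r,t=cam(im); n=cv2.undistortPoints(np.array(uv,float).reshape(-1,1,2),K,D)[:,0]
    R=cv2.Rodrigues(r)[0]; c=-R.T@t
    d=np.c_[n,np.ones(len(n))]@R
    z=np.broadcast_to(z,len(n))
    return c+d*((z-c[2])/d[:,2])[:,None]
def crop(im,x0,y0,w,h,s,name):
    a=im['color'][y0:y0+h,x0:x0+w,::-1]; cv2.imwrite(f'pics/{name}.png',cv2.resize(a,None,fx=s,fy=s,interpolation=cv2.INTER_CUBIC))
E
python3 - <<'E'
from h import *
im=viewer.get_image('top')
crop(im,280,150,100,75,8,'tubc'); crop(im,180,130,75,75,8,'standc'); crop(im,360,160,120,90,6,'rackc')
E
```

```text
(no output)
```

View pics/tubc.png

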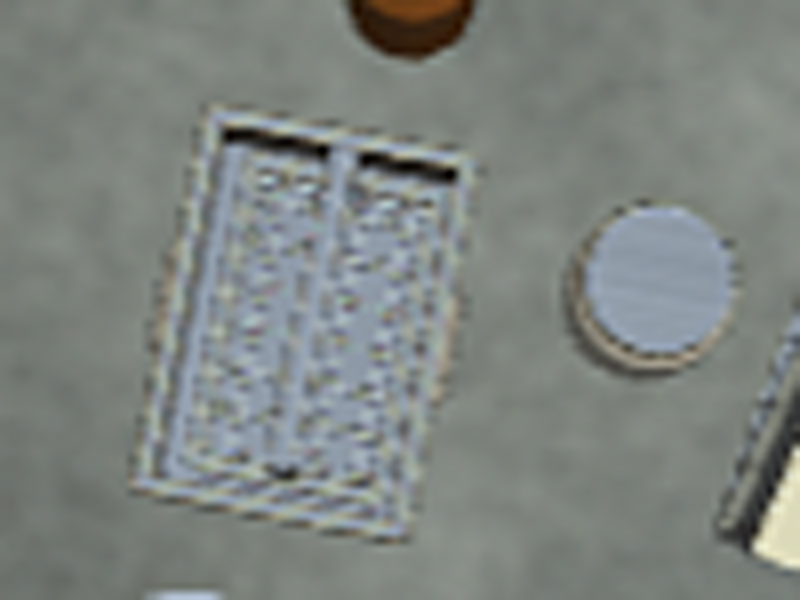

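View pics/standc.png

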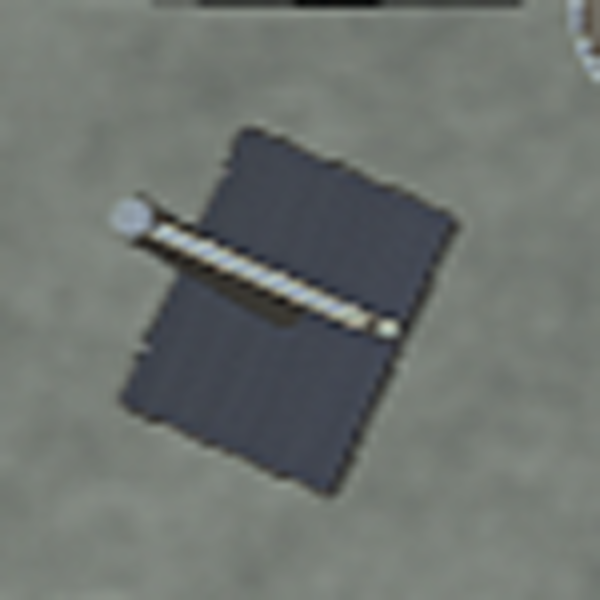

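View pics/rackc.png

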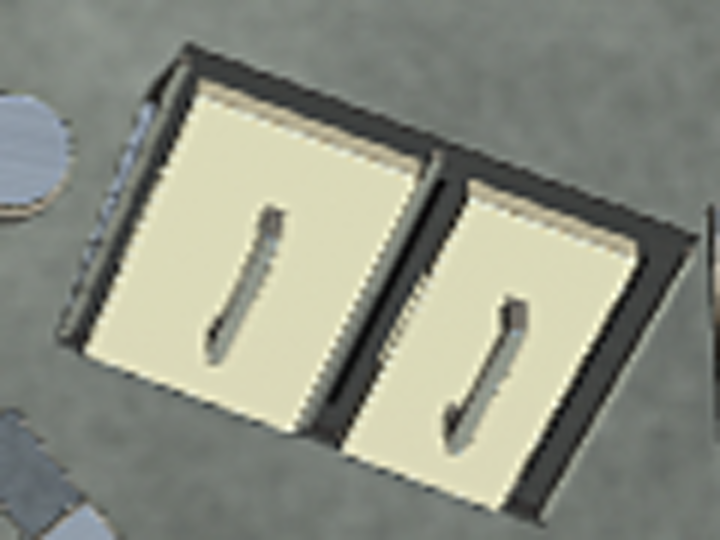

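```bash
python3 - <<'E'
from h import *
im=viewer.get_image('top')
def W(p,o,s,z): return ray(im,np.array(p,float)/s+o-0.5+0.5/s,z)
y=lambda d: round(float(np.degrees(np.arctan2(d[1],d[0]))),1)
t=W([(212,108),(475,152),(405,540),(133,488)],(280,150),8,75)
print('tub',t.mean(0),y(t[0]-t[3]),y(t[1]-t[2]),y(t[0]-t[1])-90,y(t[3]-t[2])-90,np.linalg.norm(t[0]-t[3]),np.linalg.norm(t[0]-t[1]))
b=W([(343,150),(285,470)],(280,150),8,[153,153]); print('bar',b,b.mean(0),y(b[0]-b[1]),np.linalg.norm(b[0]-b[1]))
s=W([(245,127),(460,220),(335,495),(122,403)],(180,130),8,12); print('plate',s.mean(0),y(s[0]-s[3])+0,y(s[1]-s[2]),y(s[0]-s[1])-0,y(s[3]-s[2]))
p=W([(130,215),(388,327)],(180,130),8,[255,262]); print('post,tip',p,y(p[0]-p[1]))
r=W([(270,215),(215,358)],(360,160),6,[136,89]); print('lidbar',r,r.mean(0),y(r[0]-r[1]),np.linalg.norm(r[0]-r[1]))
r=W([(200,85),(420,162),(298,432),(85,350)],(360,160),6,[130,130,38,38]); print('lid corners',r.round(),r.mean(0),y(r[0]-r[3]),y(r[1]-r[2]),y(r[0]-r[1])-90,y(r[3]-r[2])-90)
r=W([(188,48),(695,238)],(360,160),6,130); print('rack',r,y(r[0]-r[1])-90)
R=cv2.Rodrigues(np.array(readout.get_obs()['orientation']))[0]; print(R.round(3))
E
```

```text
tub [567.79488675  12.41563639  75.        ] -11.0 -9.7 -9.0 -10.200000000000003 156.42628373849874 107.44137523088372
bar [[626.61039779  -1.93107019 153.        ]
 [504.03863926  18.85057823 153.        ]] [565.32451853   8.45975402 153.        ] -9.6 124.32100747844774
plate [641.9589641  356.73362362  12.        ] -22.5 -23.1 67.1 67.3
post,tip [[643.42842277 358.76955278 255.        ]
 [603.22550643 264.26928495 262.        ]] 67.0
lidbar [[ 547.41562336 -255.77974359  136.        ]
 [ 475.08968901 -234.63899812   89.        ]] [ 511.25265619 -245.20937085  112.5       ] -16.3 88.80862514011278
lid corners [[ 615. -221.  130.]
 [ 576. -334.  130.]
 [ 437. -288.   38.]
 [ 480. -171.   38.]] [ 526.99156746 -253.50677774   84.        ] -20.1 -18.5 -18.900000000000006 -20.5
rack [[ 634.1582303  -214.45014039  130.        ]
 [ 538.21159221 -476.43682339  130.        ]] -20.099999999999994
[[ 0.     0.41  -0.912]
 [-0.    -0.912 -0.41 ]
 [-1.     0.    -0.   ]]
```

apply_moves --commands '[[[0.019,0.039,0,0.17],[0.037,0.078,0,0.34],[0.056,0.117,0,0.51],[0.075,0.156,0,0.68],[0.094,0.195,0,0.85],[0.112,0.234,0,1.02],[0.131,0.273,0,1.19],[0.15,0.312,0,1.36]]]' --gripper 0.07

```text
t: 2.8
ee_pos: [406.9, -256.7, 404.9]
orientation: [1.047, 1.304, -1.047]
ft_force: [0.2, -0.0, 0.3]
width: 70.1
```

apply_moves --commands '[[[0.019,0.039,0,0.17],[0.037,0.078,-0.01,0.34],[0.056,0.117,-0.02,0.51],[0.075,0.156,-0.03,0.68],[0.094,0.195,-0.04,0.85],[0.112,0.234,-0.04,1.02],[0.131,0.273,-0.04,1.185],[0.131,0.273,-0.04,1.185]]]'

```text
t: 3.8
ee_pos: [538.4, 17.1, 364.8]
orientation: [0.134, 1.566, -0.133]
ft_force: [1.0, -0.8, -0.3]
width: 70.0
```

apply_moves --commands '[[[0,-0.002,-0.03,0],[0,-0.002,-0.055,0],[0,-0.002,-0.055,0]]]'

```text
t: 4.18
ee_pos: [536.4, 12.2, 308.2]
orientation: [0.138, 1.57, -0.139]
ft_force: [-0.3, 0.9, -0.4]
width: 70.0
```

```bash
python3 - <<'E'
from h import *
o=readout.get_obs(); R=cv2.Rodrigues(np.array(o['orientation']))[0]; g=o['ee_pos']+163*R[:,0]; print(o['ee_pos'],g,np.degrees(np.arctan2(R[1,1],R[0,1])))
im=viewer.get_image('side'); crop(im,240,150,150,112,5,'s1')
im=viewer.get_image('top'); crop(im,260,140,150,112,5,'t1')
E
```

```text
[536.38798176  12.24652802 308.23855625] [535.72684663  12.22266801 145.2398988 ] 79.92347123981536
```

View pics/s1.png

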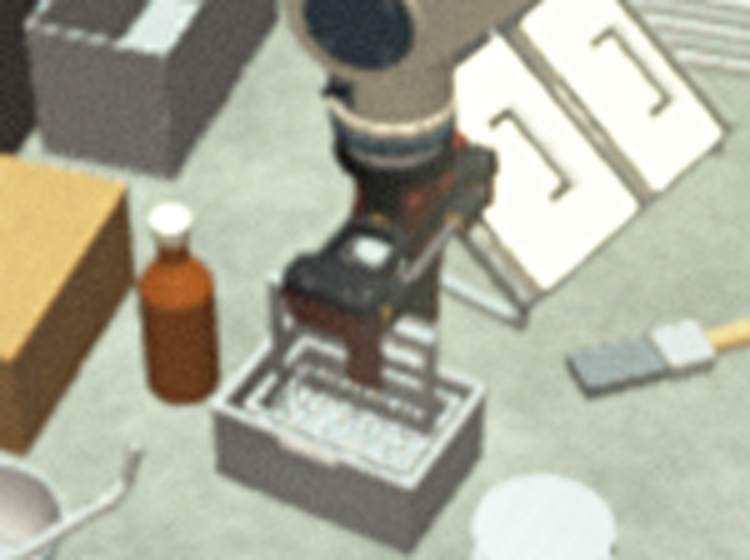

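View pics/t1.png

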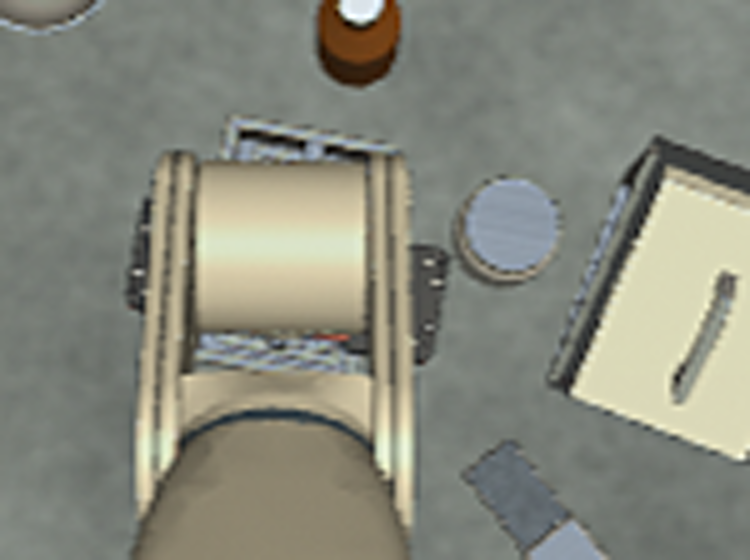

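apply_moves --commands '[[[0,0,0,0],[0,0,0,0],[0,0,0,0],[0,0,0,0],[0,0,0.02,0],[0,0,0.05,0]]]' --gripper 0

```text
t: 5.03
ee_pos: [537.1, 13.1, 359.4]
orientation: [0.136, 1.569, -0.137]
ft_force: [0.7, -0.5, 0.0]
width: 13.4
```

```bash
python3 - <<'E'
from h import *
o=readout.get_obs(); print(o['ft_force'],o['moment'],o['width'])
im=viewer.get_image('side'); crop(im,240,150,150,112,5,'s2')
E
```

```text
[ 0.72221685 -0.51000877  0.01583559] [ 0.04899788 -0.11529467 -0.01358555] 13.394408233007507
```

View pics/s2.png

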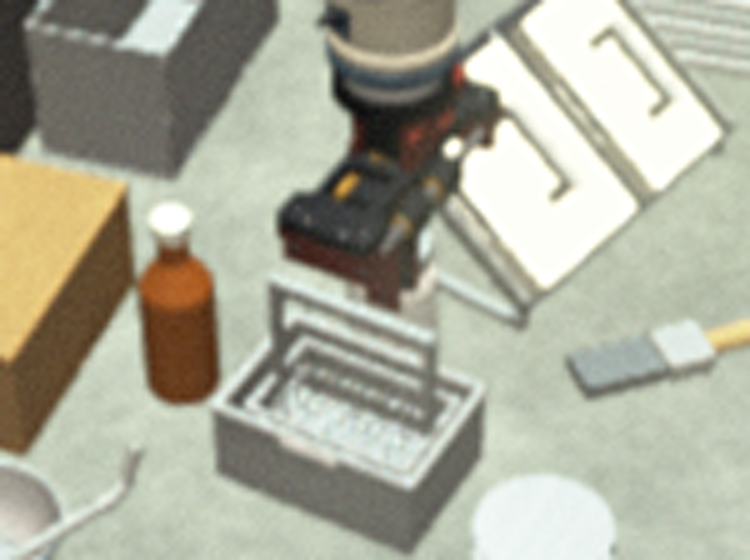

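apply_moves --commands '[[[0,0,0,0],[0,0,0,0],[0,0,0,0],[0,0,-0.025,0],[0,0,-0.05,0],[0,0,-0.05,0]]]' --gripper 0.05

```text
t: 5.82
ee_pos: [536.6, 13.0, 307.6]
orientation: [0.136, 1.571, -0.137]
ft_force: [-0.4, 0.8, 0.1]
width: 50.0
```

apply_moves --commands '[[[0,0,0,0],[0,0,0,0],[0,0,0,0],[0,0,0,0],[0,0,0,0],[0,0,0,0]]]' --gripper 0

```text
t: 6.58
ee_pos: [537.6, 13.2, 309.9]
orientation: [0.137, 1.566, -0.136]
ft_force: [0.4, 2.3, 2.5]
width: 10.1
```

apply_moves --commands '[[[0,0,0.03,0],[0,0,0.07,0],[0,0,0.11,0],[0,0,0.14,0],[0,0,0.14,0],[0,0,0.14,0]]]'

```text
t: 7.32
ee_pos: [536.9, 13.0, 448.0]
orientation: [0.136, 1.569, -0.137]
ft_force: [-0.1, -0.2, -3.8]
width: 9.8
```

```bash
python3 - <<'E'
from h import *
o=readout.get_obs(); print(o['ee_pos'],o['ft_force'],o['moment'],o['width'])
im=viewer.get_image('side'); crop(im,240,110,150,112,5,'s3')
for n in('basket_bar','basket_center','basket','tub_rim'): print(n,[([round(float(v)) for v in d['position']],round(d['conf'],2)) for d in models.place_of('side',n)[:3]])
E
```

```text
[536.85543704  13.03349341 448.03192633] [-0.07391745 -0.19202381 -3.8160644 ] [ 0.04388615 -0.05315863  0.04576244] 9.780369280349845
basket_bar [([565, 12, 290], 0.73)]
basket_center [([567, 8, 222], 0.81), ([533, -256, 70], 0.69)]
basket [([563, 12, 142], 0.93)]
tub_rim [([566, 12, 78], 0.76), ([769, 181, 1], 0.21)]
```

View pics/s3.png

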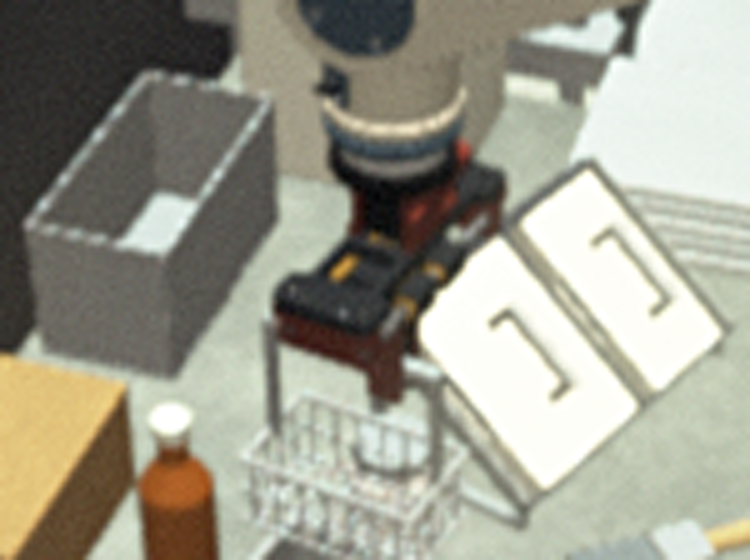

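apply_moves --commands '[[[0.002,0.03,0,-0.05],[0.005,0.08,0,-0.12],[0.008,0.13,0,-0.18],[0.01,0.17,0,-0.227],[0.0115,0.197,0,-0.227],[0.0115,0.197,0,-0.227]]]'

```text
t: 8.32
ee_pos: [548.9, 211.7, 448.9]
orientation: [0.312, 1.549, -0.313]
ft_force: [0.4, -0.2, -2.4]
width: 9.8
```

```bash
python3 - <<'E'
from h import *
o=readout.get_obs(); print(o['ee_pos'],o['orientation'])
im=viewer.get_image('side'); crop(im,170,150,150,112,5,'s4')
for n in('basket_bar','hook_saddle'): print(n,[([round(float(v)) for v in d['position']],round(d['conf'],2)) for d in models.place_of('side',n)[:3]])
im=viewer.get_image('top'); crop(im,180,110,150,112,5,'t4')
for n in('basket_bar','hook_saddle'): print(n,[([round(float(v)) for v in d['position']],round(d['conf'],2)) for d in models.place_of('top',n)[:3]])
E
```

```text
[548.86387335 211.73063205 448.89613879] [ 0.31218322  1.54892411 -0.31266954]
basket_bar [([577, 203, 289], 0.93)]
hook_saddle [([611, 289, 235], 0.95), ([583, -128, 1], 0.59)]
basket_bar [([578, 200, 287], 0.54), ([645, 355, -1], 0.5)]
hook_saddle [([616, 287, 242], 0.76), ([520, -247, 96], 0.25)]
```

View pics/s4.png

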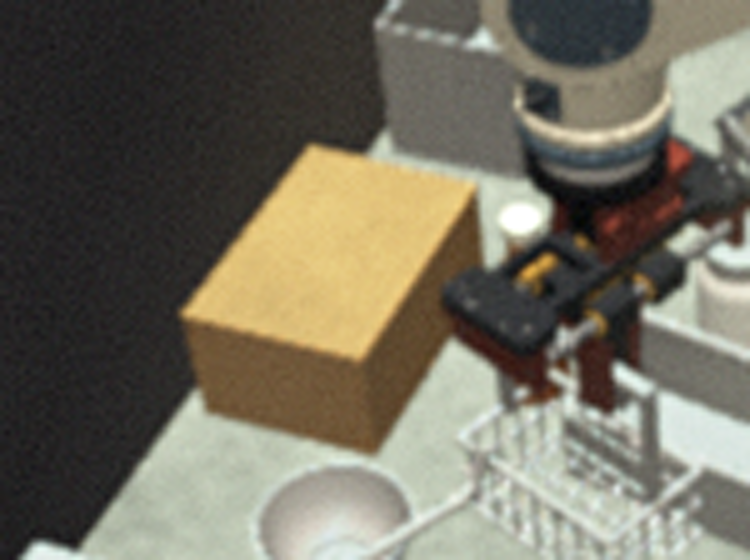

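View pics/t4.png

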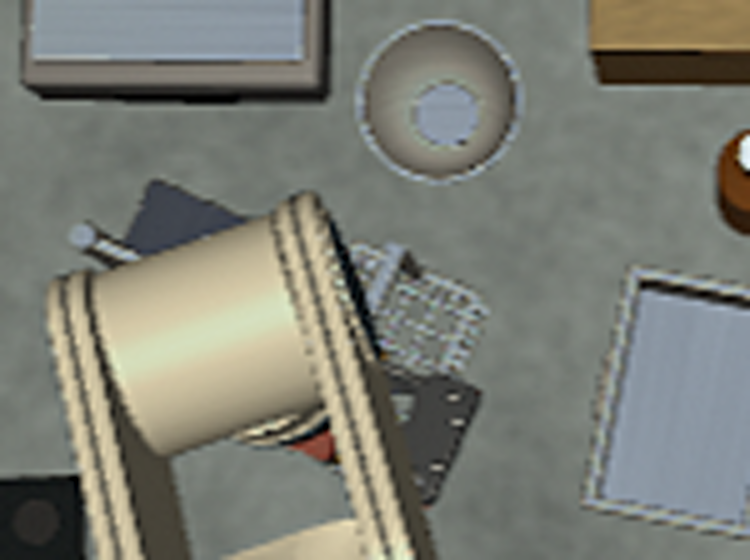

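apply_moves --commands '[[[0.01,0.025,0,0],[0.022,0.055,0,0],[0.035,0.086,0,0],[0.035,0.086,0,0],[0.035,0.086,-0.015,0],[0.035,0.086,-0.03,0],[0.035,0.086,-0.036,0],[0.035,0.086,-0.036,0]]]'

```text
t: 9.62
ee_pos: [583.8, 295.6, 412.8]
orientation: [0.314, 1.549, -0.316]
ft_force: [0.7, -0.3, -2.7]
width: 9.9
```

```bash
python3 - <<'E'
from h import *
o=readout.get_obs(); print(o['ee_pos'],o['ft_force'],o['moment'])
im=viewer.get_image('side'); crop(im,170,170,150,112,5,'s5')
for n in('basket_bar','hook_saddle'): print(n,[([round(float(v)) for v in d['position']],round(d['conf'],2)) for d in models.place_of('side',n)[:3]])
E
```

```text
[583.81997163 295.58069021 412.77696634] [ 0.67631879 -0.3230293  -2.71692703] [ 0.04376092 -0.03728025 -0.04951088]
basket_bar []
hook_saddle [([612, 286, 183], 0.72), ([611, 287, 236], 0.56), ([588, -127, -2], 0.21)]
```

View pics/s5.png

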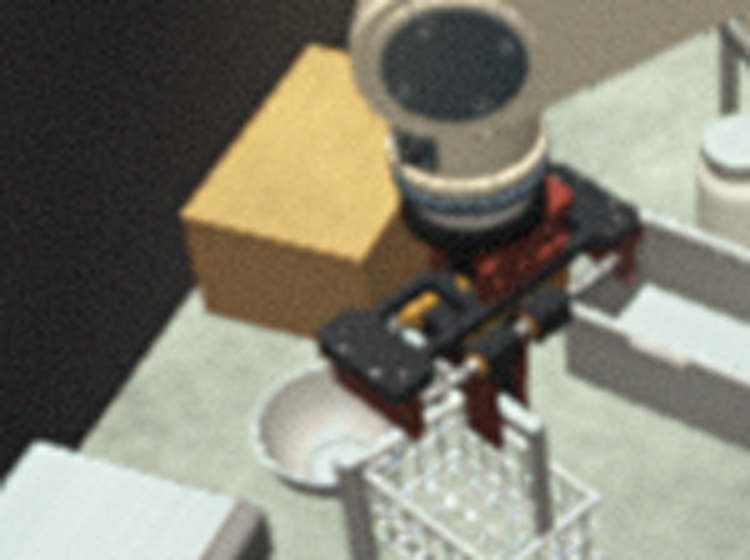

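apply_moves --commands '[[[0,0,-0.004,0],[0,0,-0.007,0],[0,0,-0.009,0],[0,0,-0.009,0]]]'

```text
t: 10.28
ee_pos: [584.4, 296.5, 406.1]
orientation: [0.316, 1.546, -0.313]
ft_force: [-1.2, 0.7, 3.9]
width: 9.8
```

apply_moves --commands '[[[0,0,0.002,0],[0,0,0.002,0],[0,0,0.002,0],[0,0,0.002,0],[0,0,0.002,0]]]' --gripper 0.05

```text
t: 10.9
ee_pos: [584.0, 296.0, 406.5]
orientation: [0.314, 1.548, -0.315]
ft_force: [0.5, -0.6, -0.3]
width: 50.0
```

apply_moves --commands '[[[0,0,0.02,0],[0,0,0.05,0],[0,0,0.09,0],[-0.01,-0.03,0.1,0],[-0.02,-0.08,0.1,0],[-0.02,-0.08,0.1,0]]]'

```text
t: 11.65
ee_pos: [563.4, 213.8, 508.7]
orientation: [0.317, 1.546, -0.316]
ft_force: [0.1, -0.3, 0.0]
width: 50.0
```

```bash
python3 - <<'E'
from h import *
o=readout.get_obs(); print(o['ee_pos'],o['ft_force'])
im=viewer.get_image('side'); crop(im,170,200,150,112,5,'s6')
for n in('basket_bar','hook_saddle','basket_center','basket'): print(n,[([round(float(v)) for v in d['position']],round(d['conf'],2)) for d in models.place_of('side',n)[:3]])
E
```

```text
[563.43036207 213.81919978 508.72445318] [ 0.09857548 -0.30999542  0.00540151]
basket_bar [([612, 290, 248], 0.8), ([768, 180, 0], 0.44)]
hook_saddle [([617, 287, 238], 0.63)]
basket_center [([615, 284, 178], 0.94)]
basket [([609, 286, 99], 0.62), ([611, 288, 177], 0.39)]
```

View pics/s6.png

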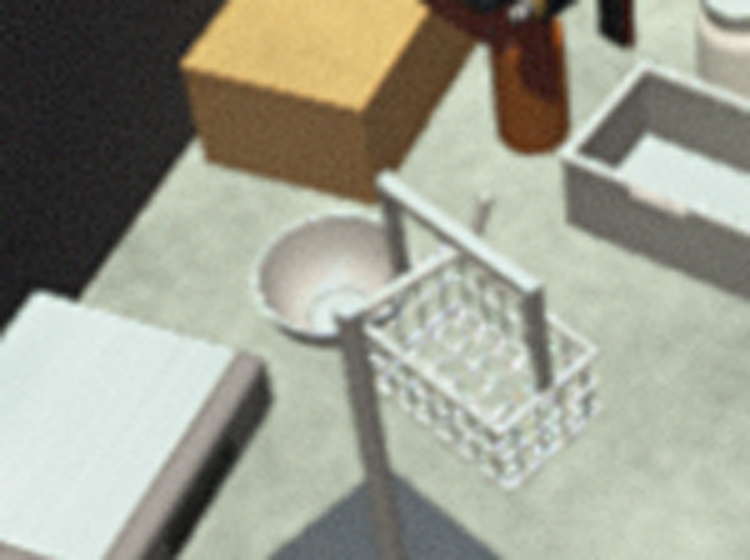

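apply_moves --commands '[[[-0.006,-0.04,0,0],[-0.013,-0.1,0,0.02],[-0.02,-0.16,-0.02,0.03],[-0.028,-0.22,-0.05,0.04],[-0.036,-0.28,-0.08,0.052],[-0.044,-0.34,-0.11,0.052],[-0.052,-0.4,-0.14,0.052],[-0.059,-0.4595,-0.16,0.052]]]'

```text
t: 12.9
ee_pos: [507.7, -224.2, 353.1]
orientation: [0.273, 1.554, -0.272]
ft_force: [1.3, -0.5, -0.2]
width: 50.3
```

apply_moves --commands '[[[0,0,0,0],[0,0,-0.02,0],[0,0,-0.02,0]]]'

```text
t: 13.28
ee_pos: [507.7, -221.9, 333.4]
orientation: [0.274, 1.556, -0.272]
ft_force: [-0.6, -1.0, 0.5]
width: 50.4
```

```bash
python3 - <<'E'
from h import *
o=readout.get_obs(); R=cv2.Rodrigues(np.array(o['orientation']))[0]; g=o['ee_pos']+163*R[:,0]; print(o['ee_pos'],g,np.degrees(np.arctan2(R[1,1],R[0,1])))
im=viewer.get_image('side'); crop(im,290,110,150,112,5,'s7')
for n in('lid_bar','lid_center'): print(n,[([round(float(v)) for v in d['position']],round(d['conf'],2)) for d in models.place_of('side',n)[:3]])
E
```

```text
[ 507.69382201 -221.90428008  333.4480918 ] [ 507.33971643 -221.69278159  170.44861365] 70.08093582330218
lid_bar [([238, -391, 47], 0.97), ([504, -245, 115], 0.86), ([473, -378, 96], 0.69)]
lid_center [([515, -250, 95], 0.97), ([242, -390, 28], 0.67)]
```

View pics/s7.png

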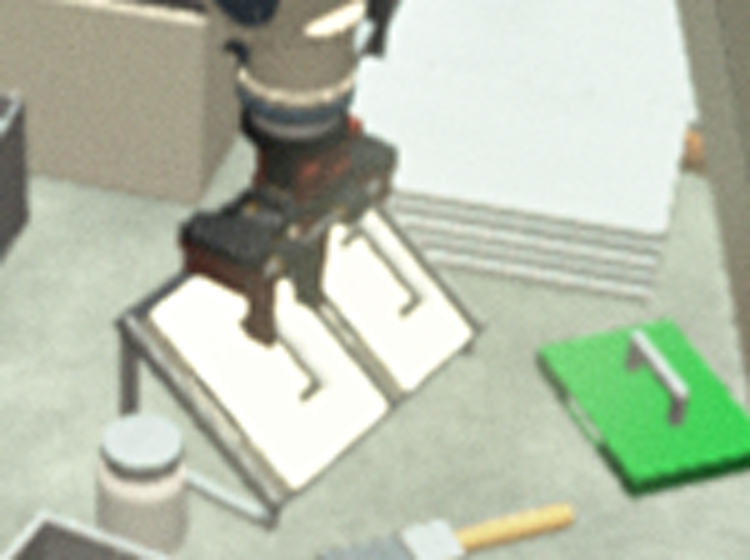

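apply_moves --commands '[[[-0.003,-0.024,0,0],[-0.003,-0.024,0,0],[-0.003,-0.024,-0.03,0],[-0.003,-0.024,-0.056,0],[-0.003,-0.024,-0.056,0]]]'

```text
t: 14.05
ee_pos: [504.1, -246.1, 277.3]
orientation: [0.274, 1.556, -0.273]
ft_force: [0.5, -0.1, 0.0]
width: 50.0
```

```bash
python3 - <<'E'
from h import *
o=readout.get_obs(); R=cv2.Rodrigues(np.array(o['orientation']))[0]; g=o['ee_pos']+163*R[:,0]; print(o['ee_pos'],g,o['ft_force'])
im=viewer.get_image('side'); crop(im,290,110,150,112,5,'s8')
E
```

```text
[ 504.05700686 -246.11674552  277.27695349] [ 503.60152117 -245.85090773  114.27780667] [ 0.52433139 -0.07701251  0.02211558]
```

View pics/s8.png

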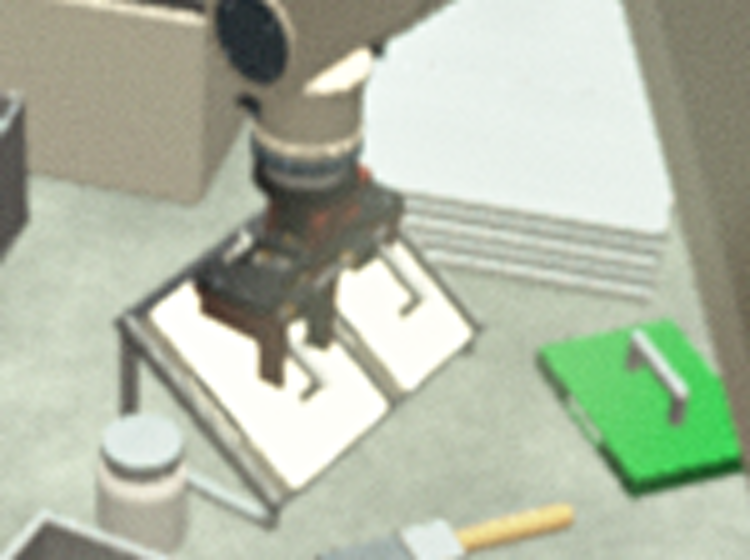

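apply_moves --commands '[[[0,0,0,0],[0,0,0,0],[0,0,0,0],[0,0,0,0],[0,0,0,0],[0,0,0,0]]]' --gripper 0

```text
t: 14.85
ee_pos: [504.6, -247.1, 278.6]
orientation: [0.274, 1.553, -0.274]
ft_force: [0.8, 1.7, 5.2]
width: 9.4
```

apply_moves --commands '[[[0,0,0.015,0],[0,0,0.04,0],[0,0,0.08,0],[0,0,0.12,0],[0,0,0.12,0]]]'

```text
t: 15.48
ee_pos: [505.1, -247.6, 402.0]
orientation: [0.272, 1.547, -0.275]
ft_force: [0.5, 0.5, -2.7]
width: 10.1
```

```bash
python3 - <<'E'
from h import *
o=readout.get_obs(); R=cv2.Rodrigues(np.array(o['orientation']))[0]; g=o['ee_pos']+163*R[:,0]; print(o['ee_pos'],g,o['ft_force'],o['width'])
im=viewer.get_image('side'); crop(im,290,60,150,112,5,'s9')
for n in('lid_bar','lid_center','lid','narrow_lid_center'): print(n,[([round(float(v)) for v in d['position']],round(d['conf'],2)) for d in models.place_of('side',n)[:3]])
E
```

```text
[ 505.08706743 -247.5695854   401.99129148] [ 506.02005534 -248.10519814  238.99484166] [ 0.53149042  0.54493503 -2.68299095] 10.053343661441385
lid_bar [([502, -246, 238], 0.92), ([244, -392, 48], 0.87)]
lid_center [([242, -392, 28], 0.74), ([517, -252, 218], 0.71)]
lid [([241, -389, 4], 0.95), ([534, -261, 195], 0.6), ([575, 13, 2], 0.23)]
narrow_lid_center [([474, -375, 95], 0.68)]
```

View pics/s9.png

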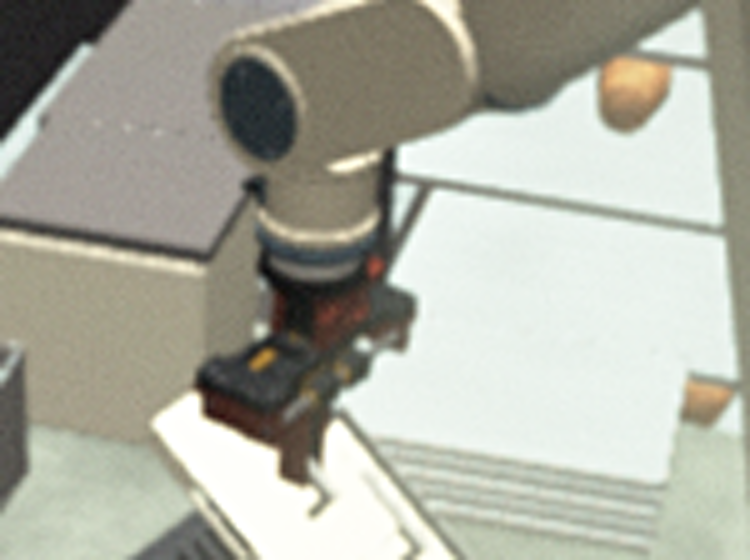

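apply_moves --commands '[[[-0.005,0.03,0.01,0.02],[-0.012,0.07,0.01,0.05],[-0.02,0.11,0.01,0.08],[-0.028,0.15,0.01,0.11],[-0.036,0.19,0.01,0.14],[-0.044,0.23,0.01,0.16],[-0.052,0.27,0.01,0.175],[-0.06,0.31,0.01,0.175]]]'

```text
t: 16.73
ee_pos: [443.8, 64.1, 407.3]
orientation: [0.136, 1.569, -0.137]
ft_force: [0.5, -0.6, -1.0]
width: 9.7
```

apply_moves --commands '[[[-0.008,0.04,0,0],[-0.015,0.08,0,0],[-0.02,0.119,-0.02,0],[-0.02,0.119,-0.06,0],[-0.02,0.119,-0.1,0],[-0.02,0.119,-0.13,0],[-0.02,0.119,-0.13,0]]]'

```text
t: 17.6
ee_pos: [423.3, 181.4, 275.8]
orientation: [0.134, 1.573, -0.139]
ft_force: [-0.5, 0.0, -1.9]
width: 9.7
```

```bash
python3 - <<'E'
from h import *
o=readout.get_obs(); R=cv2.Rodrigues(np.array(o['orientation']))[0]; g=o['ee_pos']+163*R[:,0]; print(o['ee_pos'],g,o['ft_force'],o['width'],np.degrees(np.arctan2(R[1,1],R[0,1])))
im=viewer.get_image('side'); crop(im,240,150,150,112,5,'s10')
E
```

```text
[423.25761484 181.44663206 275.80029927] [422.22426597 181.03330589 112.80409885] [-0.50483958  0.00764209 -1.85327   ] 9.690632320270556 80.04473780729427
```

View pics/s10.png

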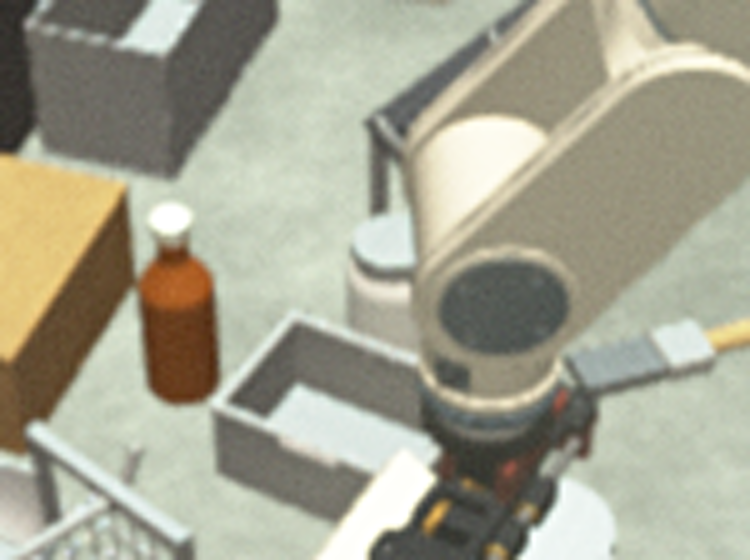

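apply_moves --commands '[[[0,0,-0.02,0],[0.01,-0.002,-0.024,0],[0.02,-0.004,-0.03,0],[0.03,-0.005,-0.037,0],[0.04,-0.007,-0.044,0]]]'

```text
t: 18.27
ee_pos: [465.5, 174.8, 234.4]
orientation: [0.137, 1.566, -0.136]
ft_force: [-2.0, 0.4, 1.1]
width: 9.4
```

```bash
python3 - <<'E'
from h import *
o=readout.get_obs(); R=cv2.Rodrigues(np.array(o['orientation']))[0]; g=o['ee_pos']+163*R[:,0]; print(o['ee_pos'],g,o['ft_force'],o['moment'])
im=viewer.get_image('side'); crop(im,240,190,150,112,5,'s11')
E
```

```text
[465.51227817 174.80044269 234.3833304 ] [465.67085062 174.87486044  71.38342452] [-1.96810493  0.41321391  1.07134403] [0.12446223 0.31392747 0.03274103]
```

View pics/s11.png

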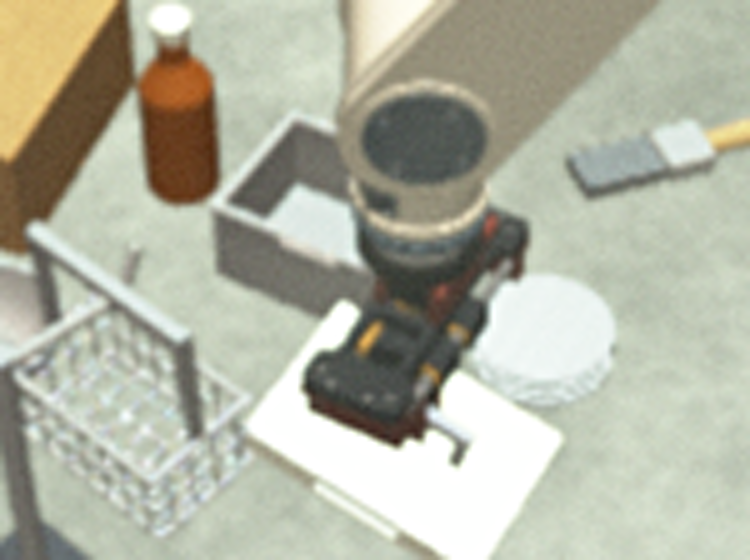

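apply_moves --commands '[[[0.006,-0.001,-0.007,0],[0.012,-0.002,-0.014,0],[0.016,-0.003,-0.018,0],[0.016,-0.003,-0.02,0],[0.016,-0.003,-0.02,0]]]'

```text
t: 18.95
ee_pos: [480.4, 172.0, 214.2]
orientation: [0.136, 1.566, -0.136]
ft_force: [1.1, -0.4, 1.1]
width: 10.0
```

```bash
python3 - <<'E'
from h import *
o=readout.get_obs(); R=cv2.Rodrigues(np.array(o['orientation']))[0]; g=o['ee_pos']+163*R[:,0]; print(o['ee_pos'],g,o['ft_force'],o['moment'])
im=viewer.get_image('side'); crop(im,240,190,150,112,5,'s12')
E
```

```text
[480.38522706 171.95665426 214.22721557] [480.38924524 171.95670279  51.22721562] [ 1.10629664 -0.41401137  1.12409944] [ 0.09722748 -0.19493969  0.00951526]
```

View pics/s12.png

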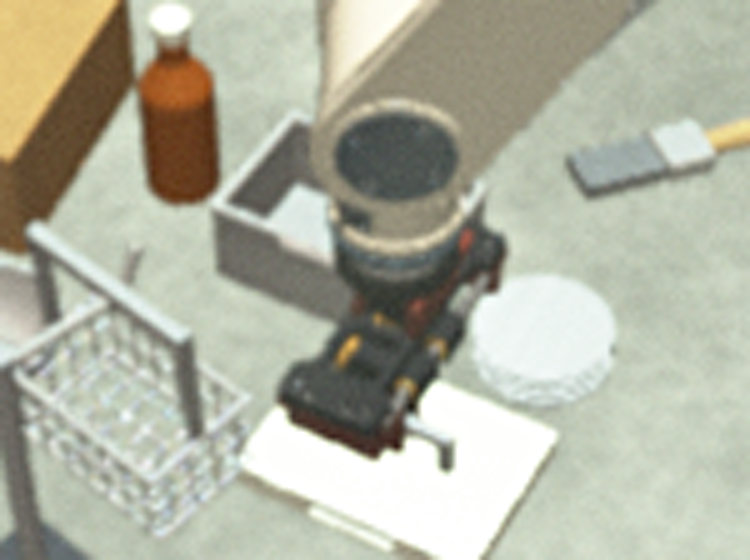

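apply_moves --commands '[[[0,0,0,0],[0,0,0,0],[0,0,0,0],[0,0,0.04,0],[0,0,0.09,0],[-0.03,0.03,0.14,0],[-0.055,0.075,0.17,0],[-0.07,0.12,0.17,0]]]' --gripper 0.04

```text
t: 20.0
ee_pos: [409.8, 293.2, 387.3]
orientation: [0.139, 1.562, -0.134]
ft_force: [0.2, -0.1, -0.4]
width: 39.9
```

apply_moves --commands '[[[-0.015,0.05,0,0],[-0.03,0.1,0,0],[-0.03,0.1,0,0]]]'

```text
t: 20.38
ee_pos: [379.3, 394.4, 384.3]
orientation: [0.134, 1.566, -0.133]
ft_force: [1.3, -1.5, 0.1]
width: 40.1
```

```bash
python3 - <<'E'
from h import *
o=readout.get_obs();print(o['ee_pos'],o['width'],o['t'])
im=viewer.get_image('top'); cv2.imwrite('pics/t13f.png',im['color'][:,:,::-1]); crop(im,240,150,120,90,6,'t13')
for n in('lid_bar','lid_center','lid','tub_rim','tub'): print(n,[([round(float(v),1) for v in d['position']],round(d['conf'],2)) for d in models.place_of('top',n)[:3]])
im=viewer.get_image('side'); cv2.imwrite('pics/s13f.png',im['color'][:,:,::-1]);crop(im,240,190,150,112,5,'s13')
for n in('lid_bar','lid_center','lid','tub_rim','tub'): print(n,[([round(float(v),1) for v in d['position']],round(d['conf'],2)) for d in models.place_of('side',n)[:3]])
E
```

```text
[379.28764104 394.43128557 384.32823248] 40.11272619223137 20.375
lid_bar [([244.6, -388.9, 49.9], 0.75), ([477.9, 171.5, 4.3], 0.7), ([478.0, 176.6, 47.1], 0.67)]
lid_center [([243.9, -387.9, 29.9], 0.64)]
lid [([243.6, -388.6, -0.4], 0.92), ([480.0, 171.8, 3.5], 0.76)]
tub_rim [([567.3, 10.6, 81.6], 0.81), ([412.2, 59.1, -0.6], 0.73)]
tub [([567.7, 12.8, 2.5], 0.67), ([367.8, 311.9, -2.2], 0.52), ([610.4, 280.8, 102.4], 0.36)]
lid_bar [([475.4, 169.3, 50.8], 0.65), ([517.0, -323.1, -3.6], 0.39)]
lid_center [([476.6, 173.0, 26.6], 0.95), ([243.8, -390.7, 26.3], 0.58), ([367.5, 315.3, -2.4], 0.56)]
lid [([241.8, -389.3, 0.1], 0.59), ([478.9, 173.9, -2.2], 0.56)]
tub_rim [([566.3, 7.5, 75.4], 0.91)]
tub [([569.1, 13.2, 0.9], 0.66), ([415.0, 59.0, -1.9], 0.49)]
```

View pics/t13.png

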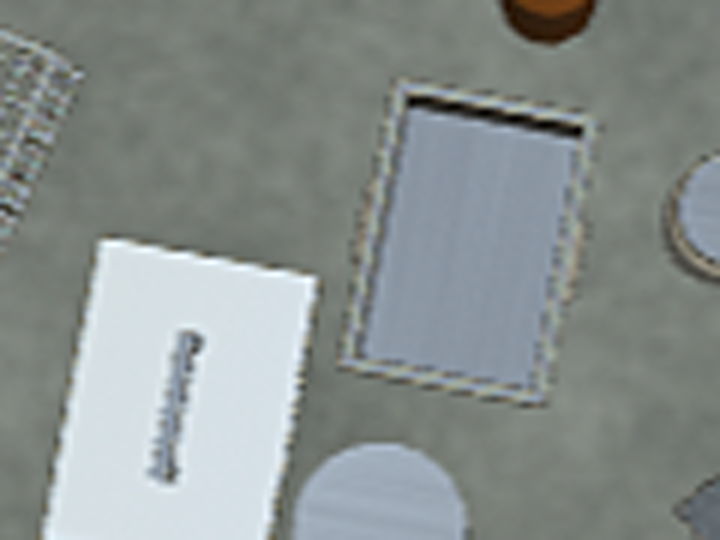

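View pics/s13.png

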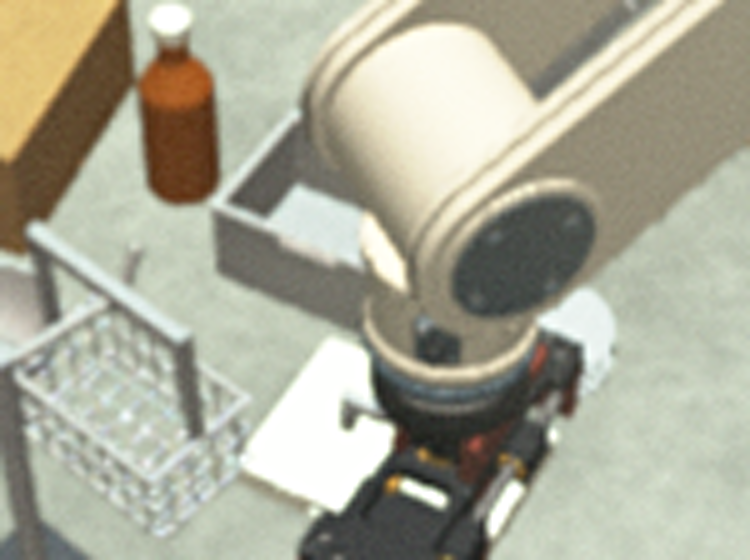

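```bash
cat > fit.py <<'E'
from h import *
from scipy.optimize import minimize
from scipy.ndimage import map_coordinates
def rect(c,yaw,L,W,z,n=60):
    s=np.linspace(-.5,.5,n); s=s[(abs(s)>.22)&(abs(s)<.48)]; o=np.full_like(s,.5)
    p=np.r_[np.c_[s*L,o*W],np.c_[s*L,-o*W],np.c_[o*L,s*W],np.c_[-o*L,s*W]]
    R=np.array([[np.cos(yaw),-np.sin(yaw)],[np.sin(yaw),np.cos(yaw)]])
    return np.c_[p@R.T+c,np.full(len(p),z)]
def fit(im,rects,x0):
    g=cv2.cvtColor(im['color'],cv2.COLOR_RGB2GRAY).astype(float); g=cv2.GaussianBlur(g,(0,0),0.8)
    m=np.hypot(cv2.Sobel(g,-1,1,0),cv2.Sobel(g,-1,0,1))
    def f(v):
        c=0
        for L,W,z in rects:
            uv=proj(im,rect(v[:2],v[2],L,W,z)); c-=map_coordinates(m,[uv[:,1],uv[:,0]],order=1,mode='nearest').mean()
        return c
    best=None
    for dx in(-4,0,4):
        for dy in(-4,0,4):
            for da in (-.03,0,.03):
                v0=np.array(x0)+[dx,dy,da]
                r=minimize(f,v0,method='Nelder-Mead',options=dict(initial_simplex=[v0,v0+[3,0,0],v0+[0,3,0],v0+[0,0,.03]]))
                if best is None or r.fun<best.fun: best=r
    return best.x,best.fun
if __name__=='__main__':
    im=viewer.get_image('top')
    x,f=fit(im,[(160,112,75)],[567.5,12,-.175]); print('tub outer',x[:2],np.degrees(x[2]),f)
    x,f=fit(im,[(160,112,75),(144,96,75)],[567.5,12,-.175]); print('tub both',x[:2],np.degrees(x[2]),f)
    x,f=fit(im,[(170,122,22)],[479,172,-.175]); print('lid top',x[:2],np.degrees(x[2]),f)
    x,f=fit(im,[(82,10,56)],[479,172,-.175]); print('bar top',x[:2],np.degrees(x[2]),f)
    K,D,r,t=cam(im); print('campos',-cv2.Rodrigues(r)[0].T@t)
E
python3 fit.py
```

```text
tub outer [560.78234623  13.85762827] -10.030132674086401 -98.20409314204548
tub both [560.66319681  13.9531114 ] -9.910542924623313 -215.9828855079023
lid top [478.80550727 172.00958158] -9.93344904151314 -320.8462592310892
bar top [478.09064047 169.39106953] -10.186746533677624 -231.4468400262165
campos [ 431.74841221   -7.84667164 1589.51904917]
```

```bash
python3 - <<'E'
from fit import *
img=cv2.imread('pics/t13f.png'); im=viewer.get_image('top')
s=8
def ov(c,yaw,name):
    a=cv2.resize(img[155:225,285:350],None,fx=s,fy=s,interpolation=cv2.INTER_NEAREST)
    for L,W,z,col in((160,112,75,(0,0,255)),(144,96,75,(0,255,0))):
        h=np.array([[1,1],[1,-1],[-1,-1],[-1,1]])*[L/2,W/2]
        R=np.array([[np.cos(yaw),-np.sin(yaw)],[np.sin(yaw),np.cos(yaw)]])
        uv=proj(im,np.c_[h@R.T+c,np.full(4,z)])
        p=((uv-[285,155]+.5)*s).round().astype(int)
        cv2.polylines(a,[p],True,col,1)
    return a
cv2.imwrite('pics/ov.png',np.hstack([ov((560.7,13.9),-.174,''),ov((567.5,12.5),-.174,'')])[:, :].copy()[::1,::1] if False else cv2.resize(np.hstack([ov((560.7,13.9),-.174,''),ov((567.5,12.5),-.174,'')]),(800,431)))
E
```

```text
(no output)
```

View pics/ov.png

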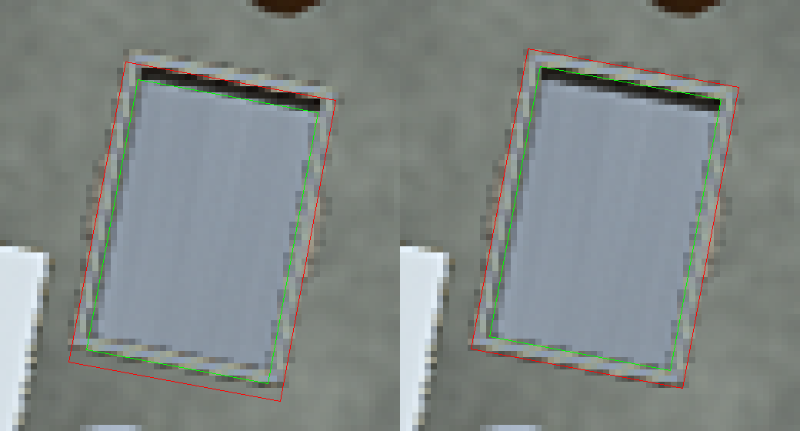

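```bash
python3 - <<'E'
from fit import *
import fit
im=viewer.get_image('top')
g=cv2.cvtColor(im['color'],cv2.COLOR_RGB2GRAY).astype(float)
# bounded grid fits around start, for inner/outer separately
m0=cv2.GaussianBlur(g,(0,0),0.8); m=np.hypot(cv2.Sobel(m0,-1,1,0),cv2.Sobel(m0,-1,0,1))
def best(rects,c0,rng=4):
    out=[]
    for x in np.arange(c0[0]-rng,c0[0]+rng+.1,.5):
        for y in np.arange(c0[1]-rng,c0[1]+rng+.1,.5):
            for a in np.radians([-11,-10.5,-10,-9.5,-9]):
                s=sum(map_coordinates(m,(lambda u:[u[:,1],u[:,0]])(proj(im,rect((x,y),a,*r))),order=1).mean() for r in rects)
                out.append((s,x,y,np.degrees(a)))
    out.sort(reverse=True); return out[0]
print(best([(160,112,75)],(567.5,12.5))); print(best([(144,96,75)],(567.5,12.5))); print(best([(160,112,75),(144,96,75)],(567.5,12.5))); print(best([(156,108,75)],(567.5,12.5)))
E
```

```text
(np.float64(69.44995115013944), np.float64(563.5), np.float64(14.0), np.float64(-10.5))
(np.float64(113.37560154760776), np.float64(568.0), np.float64(8.5), np.float64(-10.0))
(np.float64(180.3714969509934), np.float64(569.0), np.float64(12.5), np.float64(-10.0))
(np.float64(101.39090106286643), np.float64(563.5), np.float64(14.0), np.float64(-10.5))
```

```bash
python3 - <<'E'
from h import *
from scipy.ndimage import map_coordinates
im=viewer.get_image('top'); g=cv2.cvtColor(im['color'],cv2.COLOR_RGB2GRAY).astype(float)
def rectif(c,a,z,xs,ys):
    X,Y=np.meshgrid(xs,ys,indexing='ij'); R=np.array([[np.cos(a),-np.sin(a)],[np.sin(a),np.cos(a)]])
    p=np.c_[X.ravel(),Y.ravel()]@R.T+c; uv=proj(im,np.c_[p,np.full(len(p),z)])
    return map_coordinates(g,[uv[:,1],uv[:,0]],order=1).reshape(X.shape)
a=np.radians(-10)
ys=np.arange(-70,71,1.); xs=np.r_[np.arange(-70,-30,1.),np.arange(30,70,1.)]
A=rectif((568,12.5),a,75,xs,ys).mean(0); print('across y');print(list(zip(ys[5:35].astype(int),A[5:35].round().astype(int))));print(list(zip(ys[-35:-5].astype(int),A[-35:-5].round().astype(int))))
xs=np.arange(-95,96,1.); ys=np.arange(-40,41,1.)
A=rectif((568,12.5),a,75,xs,ys).mean(1); print('along x');print(list(zip(xs[5:35].astype(int),A[5:35].round().astype(int))));print(list(zip(xs[-35:-5].astype(int),A[-35:-5].round().astype(int))))
img=rectif((568,12.5),a,75,np.arange(95,-96,-.4),np.arange(70,-71,-.4)); cv2.imwrite('pics/rect.png',img)
E
```

```text
across y
[(np.int64(-65), np.int64(130)), (np.int64(-64), np.int64(131)), (np.int64(-63), np.int64(131)), (np.int64(-62), np.int64(131)), (np.int64(-61), np.int64(130)), (np.int64(-60), np.int64(129)), (np.int64(-59), np.int64(128)), (np.int64(-58), np.int64(128)), (np.int64(-57), np.int64(130)), (np.int64(-56), np.int64(133)), (np.int64(-55), np.int64(137)), (np.int64(-54), np.int64(143)), (np.int64(-53), np.int64(148)), (np.int64(-52), np.int64(149)), (np.int64(-51), np.int64(146)), (np.int64(-50), np.int64(141)), (np.int64(-49), np.int64(136)), (np.int64(-48), np.int64(131)), (np.int64(-47), np.int64(128)), (np.int64(-46), np.int64(129)), (np.int64(-45), np.int64(134)), (np.int64(-44), np.int64(139)), (np.int64(-43), np.int64(143)), (np.int64(-42), np.int64(143)), (np.int64(-41), np.int64(143)), (np.int64(-40), np.int64(142)), (np.int64(-39), np.int64(142)), (np.int64(-38), np.int64(142)), (np.int64(-37), np.int64(142)), (np.int64(-36), np.int64(142))]
[(np.int64(36), np.int64(143)), (np.int64(37), np.int64(143)), (np.int64(38), np.int64(144)), (np.int64(39), np.int64(144)), (np.i
[... 2110 characters left out ...]
nt64(72), np.int64(91)), (np.int64(73), np.int64(126)), (np.int64(74), np.int64(150)), (np.int64(75), np.int64(160)), (np.int64(76), np.int64(160)), (np.int64(77), np.int64(153)), (np.int64(78), np.int64(142)), (np.int64(79), np.int64(129)), (np.int64(80), np.int64(121)), (np.int64(81), np.int64(120)), (np.int64(82), np.int64(123)), (np.int64(83), np.int64(126)), (np.int64(84), np.int64(127)), (np.int64(85), np.int64(127)), (np.int64(86), np.int64(127)), (np.int64(87), np.int64(127)), (np.int64(88), np.int64(127)), (np.int64(89), np.int64(127)), (np.int64(90), np.int64(127))][ WARN:0@1.188] global loadsave.cpp:1063 imwrite_ Unsupported depth image for selected encoder is fallbacked to CV_8U.
```

View pics/rect.png

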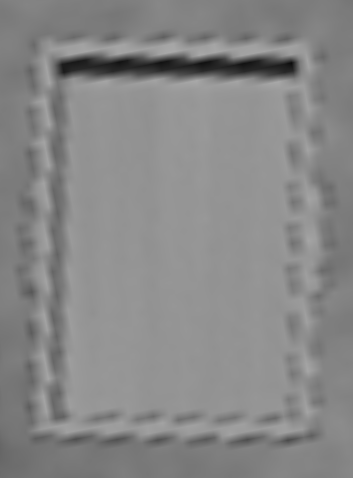

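apply_moves --commands '[[[0.015,-0.05,0,0],[0.035,-0.1,0,0],[0.055,-0.14,0,0],[0.075,-0.18,0,0],[0.1,-0.22,-0.03,0],[0.1,-0.22,-0.08,0],[0.1,-0.22,-0.13,0],[0.1,-0.22,-0.17,0]]]'

```text
t: 22.18
ee_pos: [480.3, 171.6, 212.6]
orientation: [0.137, 1.567, -0.137]
ft_force: [0.5, 0.3, 0.2]
width: 39.7
```

apply_moves --commands '[[[0,0,0,0],[0,0,0,0],[0,0,0,0],[0,0,0,0],[0,0,0,0],[0,0,0,0]]]' --gripper 0

```text
t: 22.92
ee_pos: [481.1, 172.2, 216.1]
orientation: [0.137, 1.564, -0.135]
ft_force: [-0.5, 0.2, 7.4]
width: 9.7
```

apply_moves --commands '[[[0,0,0.02,0],[0,0,0.06,0],[0,0,0.1,0],[0.02,-0.036,0.1,0],[0.045,-0.08,0.1,0],[0.07,-0.125,0.1,0],[0.089,-0.1595,0.1,0],[0.089,-0.1595,0.1,0]]]'

```text
t: 23.92
ee_pos: [570.3, 10.3, 315.1]
orientation: [0.139, 1.564, -0.139]
ft_force: [-1.2, 0.1, -1.0]
width: 9.8
```

```bash
python3 - <<'E'
from h import *
o=readout.get_obs(); R=cv2.Rodrigues(np.array(o['orientation']))[0]; print(o['ee_pos'],o['ft_force'],np.degrees(np.arctan2(R[1,1],R[0,1])))
im=viewer.get_image('side'); crop(im,250,170,100,75,8,'s14')
E
```

```text
[570.34819521  10.29904903 315.08379544] [-1.16213585  0.11540306 -0.97830038] 79.85496164707175
```

View pics/s14.png

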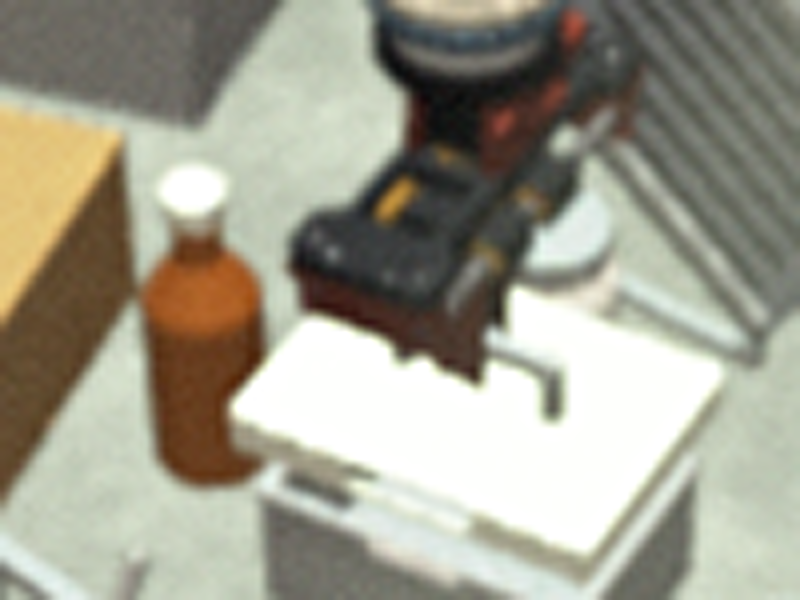

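apply_moves --commands '[[[0,0,-0.012,0],[0,0,-0.023,0],[0,0,-0.023,0],[0,0,-0.023,0]]]'

```text
t: 24.48
ee_pos: [569.3, 12.9, 291.1]
orientation: [0.136, 1.567, -0.136]
ft_force: [-0.4, -0.6, -1.5]
width: 9.7
```

```bash
python3 - <<'E'
from h import *
for i in range(3):
    o=readout.get_obs(); print(o['ee_pos'],o['ft_force'],o['moment'])
    if i<1: im=viewer.get_image('side'); crop(im,250,170,100,75,8,'s15')
    elif i<2:
        im=viewer.get_image('top'); crop(im,285,145,80,80,7,'t15'); 
E
```

```text
[569.26181947  12.85517683 291.06900881] [-0.36754963 -0.59582317 -1.49310062] [ 0.03741324 -0.15919624  0.00880093]
[569.36766943  12.7109914  291.30186283] [-0.10717701  0.54134693 -1.21996062] [ 0.03272439 -0.12976067 -0.02315291]
[569.41947344  12.6477761  291.42129976] [ 0.37904034  0.25927058 -1.56556973] [ 0.03994333 -0.10864995 -0.03443627]
```

View pics/s15.png

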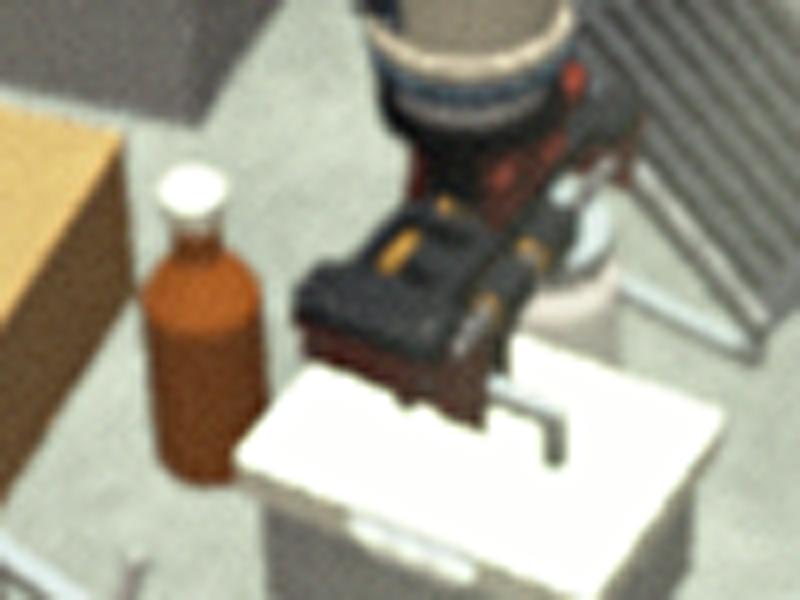

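apply_moves --commands '[[[0,0,-0.003,0],[0,0,-0.005,0],[0,0,-0.005,0]]]'

```text
t: 24.95
ee_pos: [569.7, 12.4, 287.0]
orientation: [0.137, 1.565, -0.136]
ft_force: [-0.6, 0.8, 4.4]
width: 9.7
```

apply_moves --commands '[[[0,0,-0.003,0],[0,0,-0.005,0],[0,0,-0.005,0]]]'

```text
t: 25.32
ee_pos: [569.9, 12.3, 281.6]
orientation: [0.137, 1.565, -0.137]
ft_force: [2.0, -0.9, 0.1]
width: 10.0
```

apply_moves --commands '[[[0,0,-0.003,0],[0,0,-0.006,0],[0,0,-0.009,0],[0,0,-0.009,0]]]'

```text
t: 25.82
ee_pos: [569.0, 12.5, 273.0]
orientation: [0.136, 1.568, -0.137]
ft_force: [-4.4, 1.0, 11.5]
width: 9.9
```

apply_moves --commands '[[[0,0,-0.002,0],[0,0,-0.004,0],[0,0,-0.006,0],[0,0,-0.006,0]]]'

```text
t: 26.32
ee_pos: [570.5, 12.1, 270.2]
orientation: [0.136, 1.562, -0.136]
ft_force: [-9.1, -1.0, 36.2]
width: 9.9
```

```bash
python3 - <<'E'
from h import *
im=viewer.get_image('side'); crop(im,250,170,100,75,8,'s16')
E
```

```text
(no output)
```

View pics/s16.png

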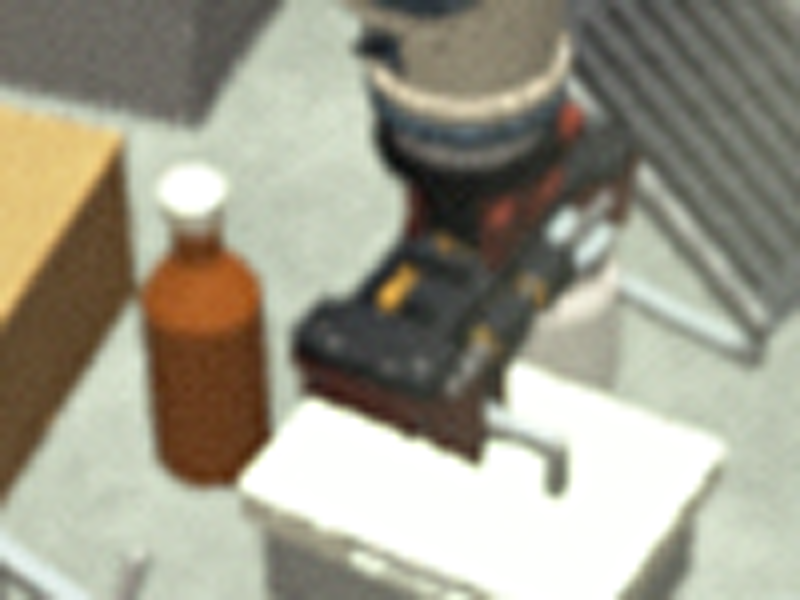

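apply_moves --commands '[[[0,0,0.003,0],[0,0,0.005,0],[0,0,0.005,0],[0,0,0.005,0],[0,0,0.005,0]]]' --gripper 0.04

```text
t: 27.0
ee_pos: [569.3, 12.4, 270.9]
orientation: [0.136, 1.567, -0.137]
ft_force: [-0.1, 0.1, -0.4]
width: 40.0
```

apply_moves --commands '[[[0,0,0.04,0],[0,0,0.09,0],[-0.02,-0.03,0.14,0],[-0.05,-0.08,0.17,0],[-0.09,-0.13,0.19,0],[-0.13,-0.18,0.19,0],[-0.16,-0.22,0.19,0],[-0.16,-0.22,0.19,0]]]'

```text
t: 28.0
ee_pos: [407.3, -209.9, 461.4]
orientation: [0.14, 1.566, -0.141]
ft_force: [0.2, -0.5, 0.6]
width: 39.9
```

```bash
python3 - <<'E'
from fit import *
o=readout.get_obs();print(o['ee_pos'],o['ft_force'],o['t'])
def nets(c):
    for n in('lid_center','lid_bar','tub_rim','tub','narrow_lid_center','basket_bar','hook_saddle'): print(c,n,[([round(float(v)) for v in d['position']],round(d['conf'],2)) for d in models.place_of(c,n)[:2]])
im=viewer.get_image('side'); cv2.imwrite('pics/s17f.png',im['color'][:,:,::-1]); crop(im,250,170,100,75,8,'s17'); nets('side')
im=viewer.get_image('top'); crop(im,260,130,120,90,6,'t17'); nets('top')
x,f=fit(im,[(170,122,79)],[567.7,12.5,-.175]); print('lid79',x[:2],np.degrees(x[2]),f)
E
```

```text
[ 407.30323308 -209.87326598  461.41918265] [ 0.23925999 -0.46465322  0.55611673] 28.0
side lid_center [([564, 13, 83], 0.65)]
side lid_bar [([563, 14, 107], 0.82), ([241, -391, 46], 0.73)]
side tub_rim [([587, -125, 1], 0.7), ([566, 8, 77], 0.61)]
side tub [([573, 15, 1], 0.94)]
side narrow_lid_center [([470, -379, 93], 0.79)]
side basket_bar [([614, 288, 248], 0.75)]
side hook_saddle [([611, 289, 236], 0.64), ([716, -30, -2], 0.62)]
top lid_center [([568, 16, 87], 0.92), ([245, -389, 29], 0.8)]
top lid_bar [([246, -387, 50], 0.9), ([563, 15, 105], 0.67)]
top tub_rim []
top tub []
top narrow_lid_center [([476, -381, 94], 0.82)]
top basket_bar [([613, 285, 245], 0.97), ([412, 58, 2], 0.52)]
top hook_saddle [([613, 286, 239], 0.84)]
lid79 [566.36470773  12.76830188] -10.116254327606274 -304.634940813853
```

View pics/s17.png

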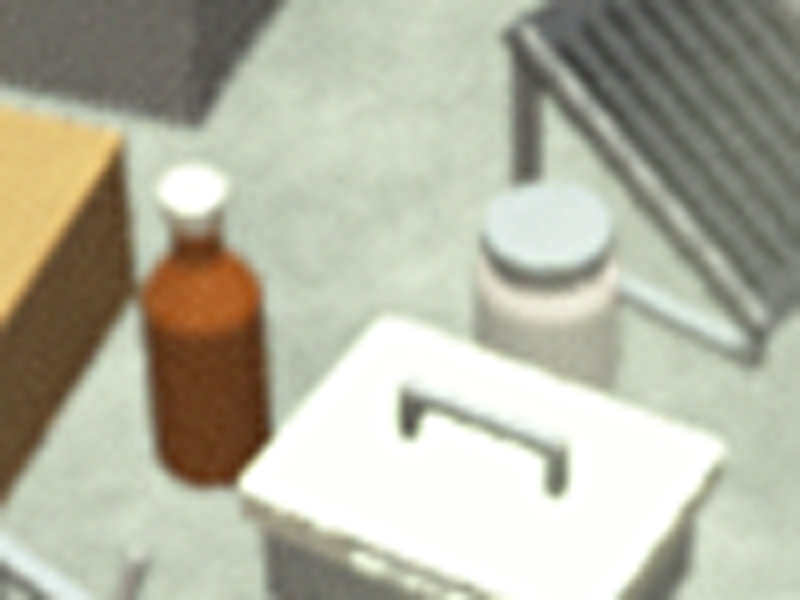

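View pics/t17.png

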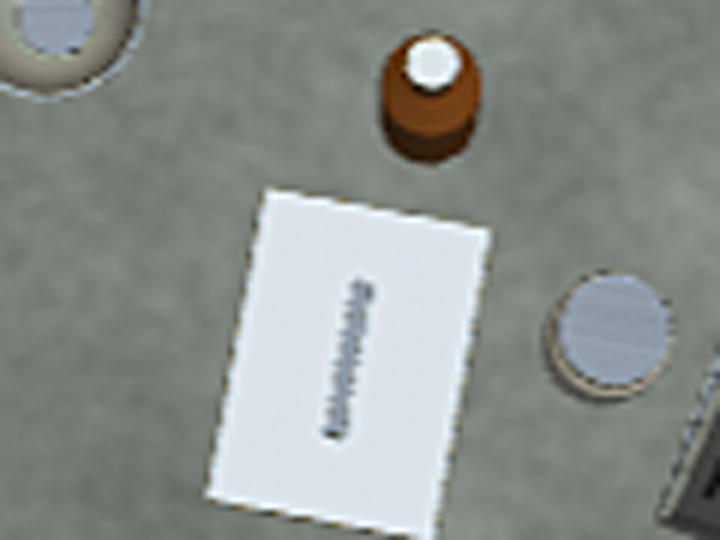

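```bash
python3 - <<'E'
from fit import *
a=cv2.imread('pics/s17f.png')[200:260,270:350]; cv2.imwrite('pics/s17b.png',cv2.resize(a,None,fx=10,fy=10,interpolation=cv2.INTER_CUBIC))
# side-view: compare lid top height hypotheses (home 79 vs unsnapped 96) and per-corner height
im=viewer.get_image('side')
for z in (75,77,79,81,83,88,96):
    c=0; g=cv2.cvtColor(im['color'],cv2.COLOR_RGB2GRAY).astype(float); g=cv2.GaussianBlur(g,(0,0),.8); m=np.hypot(cv2.Sobel(g,-1,1,0),cv2.Sobel(g,-1,0,1))
    uv=proj(im,rect((566.8,12.6),-.1755,170,122,z)); v=map_coordinates(m,[uv[:,1],uv[:,0]],order=1); n=len(v)
    print(z,round(v.mean(),1))
for z in(77,79,81): print(z,fit(im,[(170,122,z)],[567,12.5,-.175]))
h=np.array([[1,1],[1,-1],[-1,-1],[-1,1]])*[85,61]; a=-.1755; R=np.array([[np.cos(a),-np.sin(a)],[np.sin(a),np.cos(a)]])
print(proj(im,np.c_[h@R.T+[566.8,12.6],np.full(4,79)]))
E
```

```text
75 200.7
77 195.2
79 182.6
81 164.9
83 143.5
88 91.6
96 60.0
77 (array([ 5.66860271e+02,  1.65957672e+01, -1.87234236e-01]), np.float64(-210.78394556163974))
79 (array([ 5.66027241e+02,  1.83287936e+01, -1.87078830e-01]), np.float64(-213.6800156962694))
81 (array([ 5.65324022e+02,  2.02082328e+01, -1.85082125e-01]), np.float64(-216.45052001971706))
[[279.45534392 229.37788332]
 [297.72583988 208.29721749]
 [340.02144949 224.38764324]
 [323.23115056 247.18147775]]
```

View pics/s17b.png

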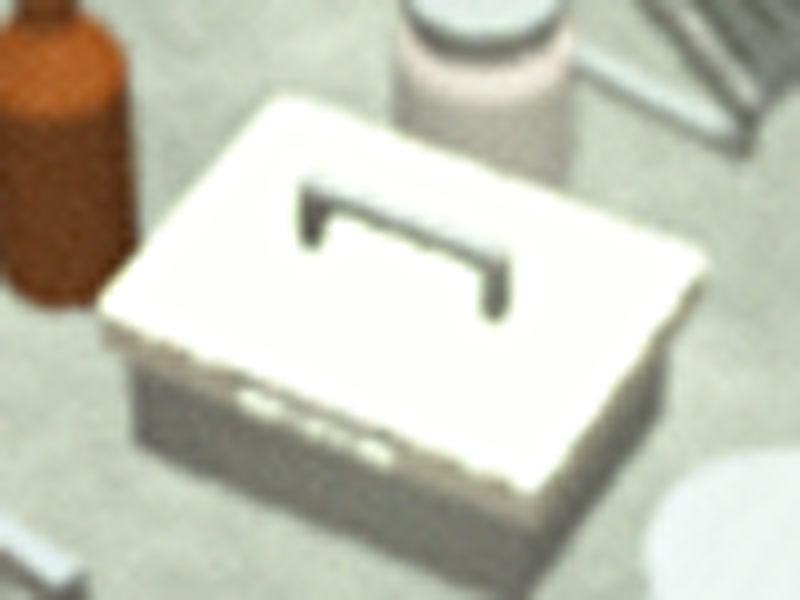

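```bash
python3 -c "
from workcell import workorder,readout
print(workorder.close_job(), readout.get_obs()['t'])"
```

```text
the job is handed in; nothing more can be done
the job is handed in; nothing more can be done
```

The basket hangs on the hook and the wide lid is pressed home on the tub. The job is handed in at about 29 s of the 64 s allowed; no verdict was given.

**Basket:** I gripped the handle bar about 29 mm off centre so the fingers would clear the hook wire. Once released it hung upright. The last look put `basket_bar` within about 3 mm of `hook_saddle` sideways and 6–12 mm above it (limit 20 mm).

**Lid:** The tool could not tilt to match the 35° slope. I set the lid's low edge on the empty counter and drew it level, then regripped it and pressed it onto the tub. It reached a hard stop at 36 N, within 1 mm of the height I had worked out for home.

**Last checks after letting go:**
- **Fit on the tub:** the top camera puts the lid centre about 1.4 mm from the tub centre I measured before fitting the lid, and square to about 0.1°. The side camera clearly rules out the unsnapped height.
- **Catches:** the near side's window is filled by its catch. The far catch is out of view, so I infer it snapped from the seated height.
- **Narrow lid:** it stays in the rack, within about 5 mm of its first reading.
- **Bystanders:** the ones visible in the last pictures looked unmoved, but I did not measure them again.

**What went wrong or disagreed:**
- My first grip on the basket closed too slowly and missed; the second try held.
- The side camera's outline fit of the lid came out about 4–8 mm off in y and 0.7° off in turn. I trusted the top camera because it agreed with the arm's own position.
- The trained networks put the lid up to 4 mm from the fitted position, within their stated accuracy.

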